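Feel for the empty cell of a flap-covered parts crate and store the bush

ROBOT

A 7-joint arm with a two-finger parallel gripper is mounted at the origin on the work surface. World frame = base frame: x ahead of the robot, y to its left, z up, the work surface at z = 0. Lengths are in m, angles in rad, forces in N, time in s.
With the tool pointing down it reaches from about 0.35 to 0.9 m from the base axis. Payload 19.9 kg.
Tool frame: the origin (TCP) lies between the finger pads; the fingertips stand 19 mm ahead of it and the grasp point (between the pads) is the TCP; z points along the fingers, y is the line along which they close (so a half turn about z gives the same grasp; the last joint's range is limited). The gripper opens to 94 mm and grips with 3 to 60 N. Pads are 16 mm wide; open, the fingers measure 119 mm over their backs; the gripper's body (75 mm by 177 mm) begins 78 mm behind the grasp point.
Start: joints at [-1.272, 0.417, -0.01, 1.614, 0.005, 1.111, -0.053], TCP at [0.208, 0.589, 0.224] pointing down, gripper open.
Joint ranges: [-2.81, 2.81], [-0.39, 2.02], [-1.27, 1.25], [0.06, 2.57], [-1.19, 4.33], [0.19, 2], [-2.82, 2.82]. Speed limits (rad/s): [1.89, 1.89, 2.39, 2.39, 3.01, 3.01, 3.01].

INTERFACE

Orientations are given as a 3x3 rotation matrix whose columns are the frame's x, y, z axes.
In Python, from rig import robot, optics, kinematics gives the robot as it stands (robot), with the cameras (optics) and the kinematics (kinematics). Calls block until the motion is done:
- robot.move_ptp(position, orientation): joint-space move of the TCP to a pose.
- robot.move_linear(position, velocity=0.15, frame=None, threshold=None): straight line of the TCP; frame=None keeps the orientation; velocity is the mean speed in m/s. With threshold (N) it stops when the force on the tool has changed by that much, and returns True; else False.
- robot.goto_joints(angles): joint-space move.
- robot.gripper_to(opening): finger opening in m; the grip force is fixed at half the most; returns when the fingers have stopped.
- robot.pause(seconds).
- kinematics.ik(position, orientation): joint angles nearest the present ones, or None.
- robot.get_state(): the state.
- optics.grab_frame(name): name is "scene" or "top" or "wrist"; returns the picture (400x640x3 uint8, red, green, blue); there is no depth.
- optics.camera_info(name): a dict with "fx", "fy", "cx", "cy" (pixels), "rvec" (rotation vector, rad) and "tvec" (3), from world to camera coordinates, as OpenCV has them. Camera axes: x right, y down, z forward; pixel columns grow to the right and rows downward; lengths in m; the calibration is good to about 2 mm. A picture is of the moment at which its call begins: read the wrist's pose just before it. camera_info takes no time and is no camera call; for the wrist camera it gives the pose at the moment of the call.
A pose or a line that the arm cannot do raises robot.PlanningError and nothing moves.
- robot.sign_off(): hands the job in; it is judged then, once.
The state is a dict: "time": time; "qpos": joint angles; "joint_vel": joint speeds; "effort": joint torques, N m; "ee_pos": TCP position; "tool_rot": TCP orientation; "force": force on the tool from outside, world axes, zero at the start; "moment": the same for the moment, N m; "opening": finger opening in m; "grasp_force": force on a finger pad.
Only numpy, scipy, OpenCV 4.12 (cv2) and the standard library are available. Lean on these libraries where they do the work, as an engineer would, in place of code of your own. Each camera call takes 0.05 s, during which the arm holds its last target. There are 200 camera calls.

TASK

Put the loose flanged bush away in the parts crate: one of the six flap-covered cells is still empty, so feel down through the flaps to find it, then lower the bush into it (do not let it drop) and leave it standing upright, flange down, on that cell's floor in the middle of the cell. Leave the other things on the bench where they are.

Things in the scene. Friction and masses are not known exactly. Their poses are not given: they have to be found in the camera images.
- crate: Grey plastic parts crate, fixed to the bench, 127 (its x) by 320 (its y) by 74 mm high. Origin: centre of its underside, z up. Six cells (2 rows along x, 3 along y, at x +-30.5 and y -105, 0, 105 mm), each 56 (x) by 100 mm (y) inside, 5 mm walls, 6 mm bottom. 10 mm high blocks fill the outer 27 mm at both y ends of each cell's floor, leaving a nest 56 by 46 mm about its centre.
- rim (a point): Middle of the crate's top at rim height, 74 mm above its underside. 2 to 4 mm below the rim two opaque rubber flaps with metal edges cover each cell, hinged on its y-running walls and meeting over its middle line (along the crate's y). Pushed from above they swing down and apart against a light spring (2 N a pair), reach 30 mm below the rim, leave a gap 47 mm wide in x, and spring shut again.
- stock (a point): Middle of the crate's floor; it stands for the hidden stock. Five of the six cells, different each time, already hold a bush like bush, upright, flange down, in the nest (within 10 mm of the cell's centre): its top lies 32 mm below the rim. One cell is empty: floor 68 mm below the rim. From outside all six look alike; only touch tells.
- bush: The loose flanged steel bush to be stored, standing upright on the bench: a flange 38 mm across and 8 mm high with a round barrel 30 mm across above it, 36 mm high in all, about 0.2 kg. Origin: centre of its underside (the flange's face), z up along its axis.
- cell0 (a point): Centre of the floor of crate cell 0 (row nearer the robot, left as the robot sees it), 68 mm below the rim; axes as the crate's. Full or empty is not known.
- cell1 (a point): Centre of the floor of crate cell 1 (row nearer the robot, middle as the robot sees it), 68 mm below the rim; axes as the crate's. Full or empty is not known.
- cell2 (a point): Centre of the floor of crate cell 2 (row nearer the robot, right as the robot sees it), 68 mm below the rim; axes as the crate's. Full or empty is not known.
- cell3 (a point): Centre of the floor of crate cell 3 (row farther from the robot, left as the robot sees it), 68 mm below the rim; axes as the crate's. Full or empty is not known.
- cell4 (a point): Centre of the floor of crate cell 4 (row farther from the robot, middle as the robot sees it), 68 mm below the rim; axes as the crate's. Full or empty is not known.
- cell5 (a point): Centre of the floor of crate cell 5 (row farther from the robot, right as the robot sees it), 68 mm below the rim; axes as the crate's. Full or empty is not known.
- pin: Bystander: plain steel pin standing upright, 20 mm across, 75 mm high. Origin under its centre.
- collar: Bystander: plain steel ring, 48 mm across, 16 mm high. Origin under its centre.
- sprocket: Bystander: dark steel chain sprocket lying flat, 90 mm across its teeth, 22 mm high at the hub. Origin under its centre.
- screwdriver: Bystander: screwdriver lying roughly along x, right side of the bench. Origin at its underside near the middle.
- hammer: Bystander: hammer lying roughly along x, left side of the bench. Origin at its underside near the middle.
- oil: Bystander: white oil bottle, 60 mm across, 160 mm high. Origin under its centre.
- anvil: Bystander: dark steel block, 60 by 100 by 40 mm high, at the back. Origin under its centre.

How it is judged:
By the outcome, as a careful person would: the job done as asked, in the order asked, and still so for the second after the job is handed in, with the robot touching nothing.
It also fails if it takes over 59 s, if anything falls off the work surface, if the arm or the gripper's body presses on something with over 40 N, if the wrist force passes 120 N, or if a joint passes its speed limit or range.

## Working session

There is one attempt and no reset: what is moved stays moved. The work goes in short steps, each a Python script; the robot and the scene stay as the last script left them, time stands still between calls to the robot, and variables do not carry over. Pictures are saved under pics/ and viewed, at most 10 in all, crops included, and the job is handed in when it is done.

```bash
mkdir -p pics; ls
python3 - <<'E'
from rig import robot, optics, kinematics
import cv2
for n in("scene","top"):
    cv2.imwrite(f"pics/{n}0.png",optics.grab_frame(n)[:,:,::-1]); print(n,optics.camera_info(n))
s=robot.get_state();print(s)
E
```

```text
pics
rig.py
scene {'fx': 377.80821171274994, 'fy': 377.80821171274994, 'cx': 314.877318891789, 'cy': 202.13473056453967, 'rvec': array([ 1.87843125,  1.04364432, -0.58935175]), 'tvec': array([-0.26658415, -0.16389066,  1.55295991])}
top {'fx': 478.6763914519206, 'fy': 478.6763914519206, 'cx': 313.1865421273575, 'cy': 200.5230713628117, 'rvec': array([ 2.16491624, -2.13771654,  0.16335448]), 'tvec': array([-0.03993585,  0.54792845,  1.47463446])}
{'time': 0.1, 'qpos': array([-1.27249995,  0.4179046 , -0.01033453,  1.6141229 ,  0.00473929,
        1.11071532, -0.05299515]), 'joint_vel': array([ 0.00208399, -0.00200689,  0.00151271, -0.00269177, -0.00055679,
       -0.00047279,  0.0017198 ]), 'effort': array([ 1.59447340e-03, -8.52568245e+01,  6.40059896e-01, -4.26685238e+01,
       -4.88894724e-02,  1.63913949e-02,  8.76752188e-05]), 'ee_pos': array([0.2082016 , 0.58895176, 0.22389   ]), 'tool_rot': array([[-9.42842286e-01,  3.33239180e-01, -2.70562904e-04],
       [ 3.33239271e-01,  9.42841657e-01, -1.09412796e-03],
       [-1.09508328e-04, -1.12175230e-03, -9.99999365e-01]]), 'force': array([ 0.43405485,  0.2863102 , -0.27098968]), 'moment': array([ 0.03090096, -0.00238304, -0.01067982]), 'grasp_force': 0.0, 'opening': 0.09380679305768226}
```

View pics/top0.png

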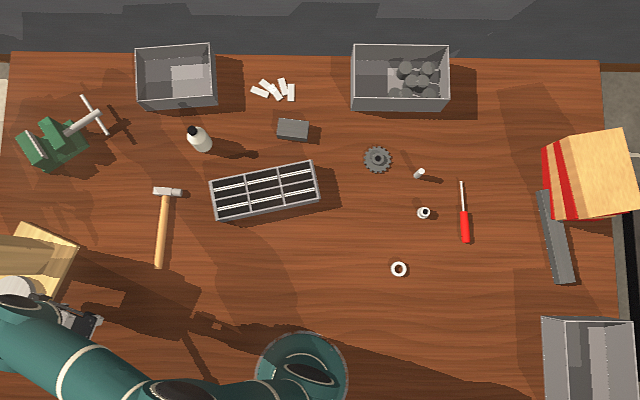

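View pics/scene0.png

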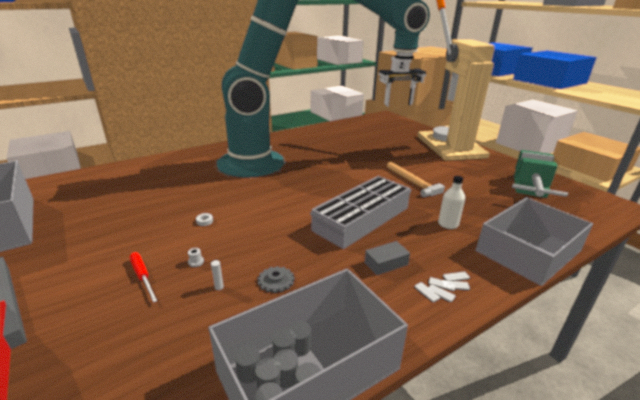

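The top view shows the crate with corners at about (209,182), (311,160), (320,200) and (217,221), the bush at (424,212) and the collar at (399,269). The scene view confirms which is which: the flanged bush is at (195,256) and the collar at (204,219). I'll compute rough positions, then take wrist views.

```bash
cat > h.py <<'E'
from rig import robot, optics, kinematics
import numpy as np, cv2
def cast(ci,px,z):
    """pixels -> world points on plane z"""
    R=cv2.Rodrigues(np.array(ci["rvec"]))[0]; t=np.array(ci["tvec"])
    px=np.atleast_2d(np.float64(px))
    d=np.c_[(px[:,0]-ci["cx"])/ci["fx"],(px[:,1]-ci["cy"])/ci["fy"],np.ones(len(px))]@R
    c=-R.T@t
    return c+d*((z-c[2])/d[:,2])[:,None]
def down(a):
    """tool down, closing line (tool y) at world angle a"""
    y=np.array([np.cos(a),np.sin(a),0]); z=np.array([0,0,-1.])
    return np.c_[np.cross(y,z),y,z]
E
python3 - <<'E'
from h import *
ci=optics.camera_info("top"); R=cv2.Rodrigues(ci["rvec"])[0]
print("cam",-R.T@ci["tvec"])
print(cast(ci,[(209,182),(311,160),(320,200),(217,221)],.074).round(3))
print(cast(ci,[(424,212)],.03).round(3),cast(ci,[(399,269)],.016).round(3))
im=cv2.imread("pics/top0.png")
a=cv2.resize(im[150:232,200:330],None,fx=5,fy=5,interpolation=cv2.INTER_CUBIC)
cv2.imwrite("pics/crop.png",a)
E
```

```text
cam [ 0.33282174 -0.02111154  1.53790482]
[[ 0.597  0.291  0.074]
 [ 0.671 -0.024  0.074]
 [ 0.545 -0.054  0.074]
 [ 0.476  0.261  0.074]]
[[ 0.518 -0.386  0.03 ]] [[ 0.337 -0.306  0.016]]
```

View pics/crop.png

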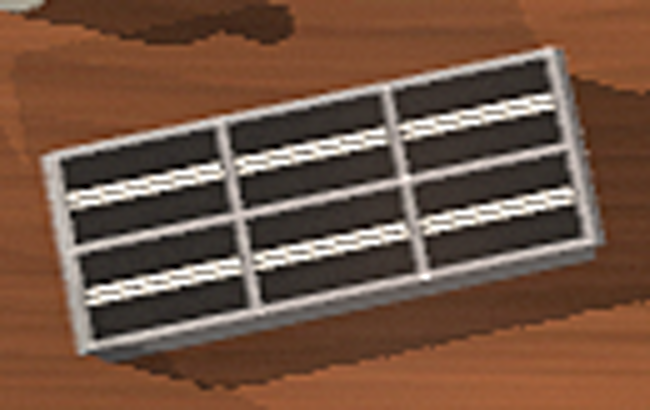

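The crop shows the six cells with dark flaps and white metal edges, and the rim in light grey. Next come wrist views above the crate and the bush.

Run:
```python
from h import *
import pickle
D={}
robot.gripper_to(0.0)
for n,p in(("crate",[.572,.118,.36]),):
    robot.move_ptp(p,down(np.radians(103.2)))
    robot.pause(.3)
    ci=optics.camera_info("wrist"); im=optics.grab_frame("wrist")
    D[n]=(ci,im); cv2.imwrite(f"pics/w_{n}.png",im[:,:,::-1])
    R=cv2.Rodrigues(ci["rvec"])[0];print(n,robot.get_state()["time"],-R.T@ci["tvec"],R[2])
pickle.dump(D,open("D.pkl","wb"))
print(robot.get_state()["opening"])
```

```text
crate 4.05 [0.49370107 0.09937273 0.52034796] [ 0.2650978   0.06208735 -0.96222051]
0.00042084934027714375
```

View pics/w_crate.png

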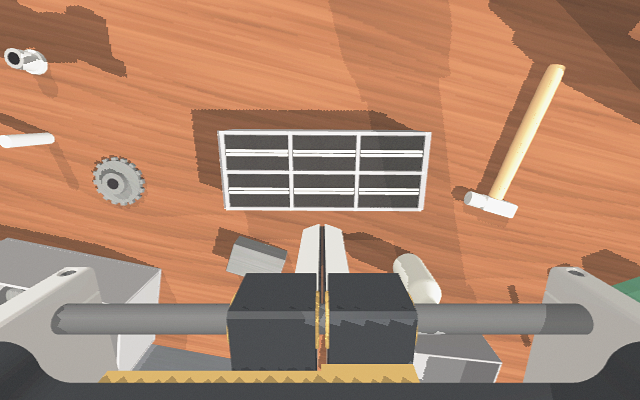

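The wrist view shows the crate rim with corners near (219,131), (432,132), (424,210) and (226,210). The bush is in the upper left corner near (22,60).

Run:
```python
from h import *
import pickle
ci,im=pickle.load(open("D.pkl","rb"))["crate"]
def fit(ci,rgb,x0,x1,y0,y1,name):
    g=rgb.max(2).astype(int); sub=g[y0:y1,x0:x1]
    m=(sub<75).astype(np.uint8)
    n,l,st,ce=cv2.connectedComponentsWithStats(m)
    k=[i for i in range(1,n) if st[i,4]>(250 if name=="wrist" else 60)]
    print(name,[(st[i].tolist()) for i in k])
    v,u=np.nonzero(np.isin(l,k)); P=cast(ci,np.c_[u+x0,v+y0],.073)[:,:2]
    r=cv2.minAreaRect((P*1000).astype(np.float32)); print(r)
fit(ci,im,222,430,133,209,"wrist")
t=cv2.imread("pics/top0.png")[:,:,::-1]
fit(optics.camera_info("top"),t,210,318,161,219,"top")
q=cast(ci,[(219,131),(432,132),(424,210),(226,210)],.074)[:,:2];print(q.round(4),q.mean(0))
```

```text
wrist []
((0.0, 0.0), (0.0, 0.0), 0.0)
top [[69, 1, 31, 12, 202], [36, 8, 31, 12, 202], [71, 11, 31, 13, 199], [2, 15, 32, 12, 205], [38, 18, 31, 13, 200], [73, 20, 31, 12, 203], [4, 25, 32, 13, 205], [39, 27, 32, 12, 207], [75, 30, 31, 13, 205], [6, 34, 32, 13, 209], [41, 37, 32, 13, 204], [8, 44, 31, 13, 208]]
((577.2141723632812, 120.87168884277344), (114.77919006347656, 305.4703369140625), 12.85079288482666)
[[ 0.5516 -0.0482]
 [ 0.4783  0.2684]
 [ 0.6003  0.2972]
 [ 0.6753 -0.0199]] [0.57640956 0.12438388]
```

Run:
```python
from h import *
import pickle
ci,im=pickle.load(open("D.pkl","rb"))["crate"]
g=im.max(2); s=g[128:214,215:436]; print(g[145,215:300:3], g[128:214:2,260])
for th in(110,130,150):
    n,l,st,ce=cv2.connectedComponentsWithStats((s<th).astype(np.uint8))
    k=[i for i in range(1,n) if 300<st[i,4]<1500 and 40<st[i,2]<75]
    v,u=np.nonzero(np.isin(l,k))
    if len(u):
        P=cast(ci,np.c_[u+215,v+128],.073)[:,:2]; print(th,len(k),cv2.minAreaRect((P*1000).astype(np.float32)))
```

```text
[138 160 242 227  88  92  96  92  89  90  90  85  86  90  87  89  93  90
  91  91  87  87  92  88  76 246  89  87  91] [140 159 245 222  89  86  84  85  94  88  82 255 172 252 125  89  86  89
  89  85  83 193 246 109  92  88  90  90  89  84 255 174 251 106  90  89
  92  93  88 111 246 210 181]
110 12 ((576.7564086914062, 122.53022766113281), (114.8625717163086, 307.65716552734375), 12.976685523986816)
130 12 ((576.941650390625, 122.4962387084961), (115.10765838623047, 307.8385925292969), 12.872607231140137)
150 10 ((576.28076171875, 122.16537475585938), (114.28768920898438, 309.49334716796875), 13.297027587890625)
```

```bash
cat >> h.py <<'E'
TH=np.radians(12.9); C=np.array([.577,.1222])
CX=np.array([np.cos(TH),np.sin(TH)]); CY=np.array([-np.sin(TH),np.cos(TH)])
CELLS=[C+sx*.0305*CX+sy*.105*CY for sx in(-1,1) for sy in(1,0,-1)]
RD=down(TH+np.pi/2)
E
python3 - <<'E'
from h import *
first=True
for k in(0,3,4,1,2,5):
    p=CELLS[k]
    if first: robot.move_ptp([*p,.112],RD); first=False
    else: robot.move_linear([*p,.112],.2)
    robot.pause(.2)
    f0=robot.get_state()["force"][2]
    hit=robot.move_linear([*p,.043],.07,threshold=7)
    s=robot.get_state(); print(k,hit,"tip below rim",round((.074-(s["ee_pos"][2]-.019))*1e3,1),s["force"][2]-f0,s["time"])
    robot.move_linear([*p,.112],.15)
    if not hit: break
E
```

```text
0 True tip below rim 31.7 8.475370030269769 6.0167
3 False tip below rim 50.2 -7.334151946961168 8.2917
```

Cell 0 is full, with contact 31.7 mm below the rim. Cell 3 is empty, since the tip reached 50 mm freely. Next is a closer view of the bush.

Run:
```python
from h import *
import pickle
p=robot.get_state()["ee_pos"]
robot.move_linear([p[0],p[1],.2],.25)
robot.move_ptp([.50,-.386,.2],RD)
robot.gripper_to(.07); robot.pause(.2)
ci=optics.camera_info("wrist"); im=optics.grab_frame("wrist")
pickle.dump((ci,im),open("B.pkl","wb"))
cv2.imwrite("pics/w_bush.png",im[:,:,::-1]); s=robot.get_state(); print(s["time"],s["qpos"])
```

```text
13.025 [ 0.12474843  0.53059964  0.67708926  1.6384288  -0.36329186  1.10200111
  2.69701346]
```

View pics/w_bush.png

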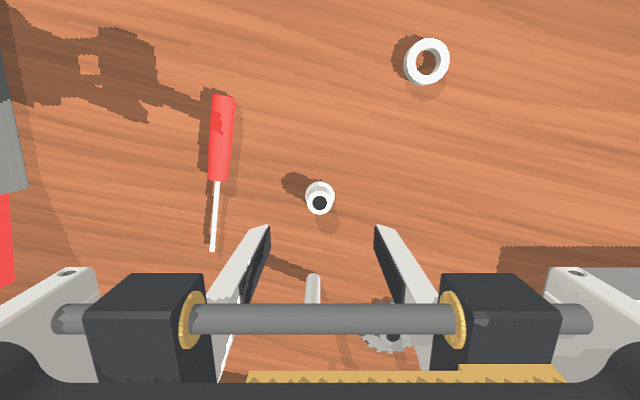

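The bush is at about (320,198), with its bore in the top face at about (320,203). The screwdriver, pin and collar are all clear of it.

Run:
```python
from h import *
import pickle
ci,im=pickle.load(open("B.pkl","rb"))
x0,y0=298,174; s=im[y0:222,x0:342].astype(int)
hole=(s.max(2)<90).astype(np.uint8)
n,l,st,ce=cv2.connectedComponentsWithStats(hole)
for i in range(1,n):
    if st[i,4]>40: print("dark",st[i],ce[i]+[x0,y0],cast(ci,[ce[i]+[x0,y0]],.036).round(4))
# white (unsaturated) silhouette incl. hole
w=((s.max(2)-s.min(2)<35)).astype(np.uint8)
n,l,st,ce=cv2.connectedComponentsWithStats(w); i=1+st[1:,4].argmax()
c=max(cv2.findContours((l==i).astype(np.uint8),0,2)[0],key=cv2.contourArea)[:,0]+[x0,y0]
print("sil",st[i])
# barrel top circle at z=.036: lower part of silhouette; flange circle at z=.008: upper part
for z,sel in((.036,c[:,1]>203),(.008,c[:,1]<192)):
    P=cast(ci,c[sel],z)[:,:2]; A=np.c_[2*P,np.ones(len(P))]; r=np.linalg.lstsq(A,(P**2).sum(1),rcond=None)[0]
    print(z,r[:2].round(4),"rad",np.sqrt(r[2]+r[:2]@r[:2]).round(4))
```

```text
dark [ 15  22  14  14 146] [319.34931507 202.61643836] [[ 0.5191 -0.3851  0.036 ]]
sil [  7   7  30  34 766]
0.036 [ 0.5189 -0.3852] rad 0.0142
0.008 [ 0.5176 -0.3859] rad 0.0181
```

Run:
```python
from h import *
b=[.519,-.3853]
robot.move_linear([*b,.07],.15)
print(robot.move_linear([*b,.031],.06,threshold=10))
robot.gripper_to(0.0); s=robot.get_state(); print(s["opening"],s["grasp_force"],s["ee_pos"],s["force"])
robot.move_linear([*b,.2],.15)
p=CELLS[3]
robot.move_ptp([*p,.2],RD); robot.pause(.2)
s=robot.get_state(); print(s["time"],s["opening"],s["grasp_force"],s["ee_pos"],s["force"])
ci=optics.camera_info("wrist"); cv2.imwrite("pics/w_held.png",optics.grab_frame("wrist")[:,:,::-1])
```

```text
False
0.029417747701513435 30.000305771827698 [ 0.51907366 -0.38525255  0.03105948] [-0.50303924  0.74395397  1.69665906]
19.25 0.029744577722740945 29.999487698078156 [0.58353329 0.23075145 0.20003154] [-0.00650093 -0.60887577 -1.17169827]
```

View pics/w_held.png

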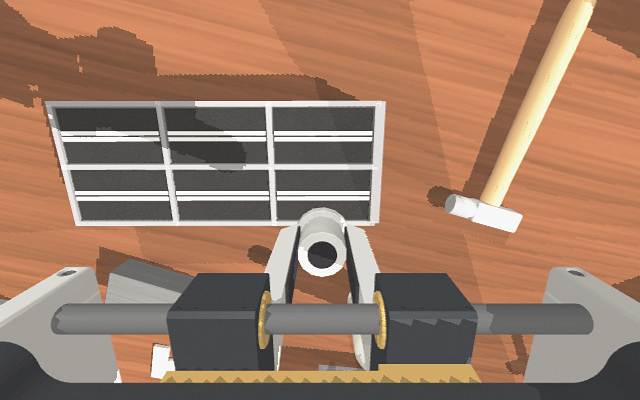

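The bush is held upright and centred between the pads, with its bore at (322,256). I'll check the centring numerically, then lower it.

Run:
```python
from h import *
ci=optics.camera_info("wrist"); p=CELLS[3]
a=cast(ci,[(322,256)],.205)[0,:2]-robot.get_state()["ee_pos"][:2]
print("bush-TCP in crate axes mm",a@CX*1e3,a@CY*1e3)
c=cast(ci,[(325,195)],.071)[0,:2]-p; print("cell err",c@CX*1e3,c@CY*1e3)
robot.move_linear([*p,.120],.15)
print(robot.move_linear([*p,.046],.06,threshold=30),robot.get_state()["force"])
robot.pause(.2); f=robot.get_state()["force"]
hit=robot.move_linear([*p,.034],.02,threshold=4)
s=robot.get_state(); print(hit,f,s["force"],s["ee_pos"],s["time"],s["opening"])
```

```text
bush-TCP in crate axes mm 0.6037413614934132 -0.339634735804086
cell err -0.19700694710335132 2.388995674779747
False [ 0.06510604 -0.40378975 -4.33807067]
True [-0.43470316 -0.66822266 -3.50996579] [-0.16351433  0.69026028  4.29171712] [0.58335316 0.23144307 0.03671422] 22.05 0.029473324892178684
```

The bush touched down at floor height: the TCP is at 36.7 mm, against 37 expected. Releasing and retracting.

Run:
```python
from h import *
p=CELLS[3]
robot.gripper_to(.048); robot.pause(.2)
s=robot.get_state(); print(s["force"],s["opening"],s["ee_pos"])
x=s["ee_pos"]
robot.move_linear([x[0],x[1],.13],.06)
s=robot.get_state(); print(s["force"])
robot.move_linear([x[0],x[1],.25],.2); robot.pause(.3)
ci=optics.camera_info("wrist"); cv2.imwrite("pics/w_end.png",optics.grab_frame("wrist")[:,:,::-1]); print(robot.get_state()["time"])
```

```text
[ 0.20890323  0.51652852 -1.36236213] 0.047958196283953716 [0.58282828 0.2312905  0.03641015]
[-0.04858621 -0.14820454 -0.0495867 ]
25.5667
```

View pics/w_end.png

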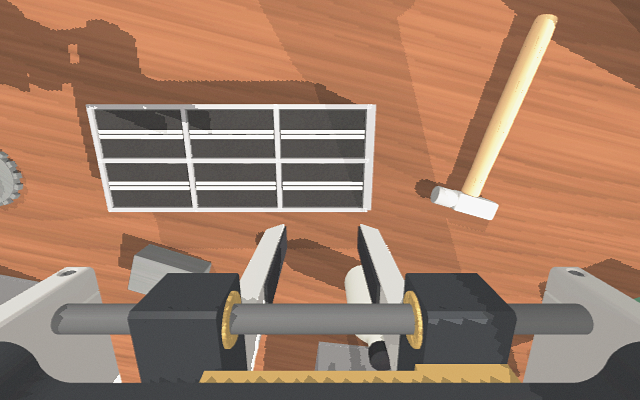

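The gripper is empty, the flaps have closed, and the oil bottle and hammer in view are undisturbed.

```bash
python3 -c "
from rig import robot, optics, kinematics
print(robot.sign_off())"
```

```text
the job is handed in; nothing more can be done
None
```

The bush is in cell 3 (far row, left), which probing showed to be empty; it was lowered until it touched the floor, then released near the cell's centre, and the job was handed in at about 26 s.

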